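# Open the ratchet jaw of a packing jig

### The job

Open the packing jig: press the black ratchet release on the sliding jaw down and, keeping it pressed, push the jaw back along its bar away from the carton until it is all the way against the end block, then let go and move clear. Do it with the fingertips only, without picking anything up, and leave the carton and the other things on the bench where they are.

Things in the scene. Friction and masses are not known exactly. Their poses are not given: they have to be found in the camera images.
- jig: Packing jig, fixed to the bench: plywood board 240 (x) by 480 (y) by 18 mm, turned up to 0.35 rad either way. Origin: centre of the board's underside, on the bench top. A 24 mm wide steel bar, top 50 mm above the bench, runs along the jig's y over its middle, ratchet teeth at 15 mm pitch on its -x side. Upright aluminium fixed jaw (130 mm wide, top at 122 mm) at the -y end. The jaw opens to +y.
- end_block (a point): Middle of the inner face (looking to the jig's -y) of the low dark end block at the bar's +y end, where the opened jaw stops. The block is 60 mm wide, its top 58 mm above the bench; this point is 38 mm above the bench.
- jaw (a joint): Sliding jaw along the bar, m: 0 = nearest the fixed jaw, grows as it opens (to the jig's +y), 0.19 = hard stop on the end block. Jaw 107 mm long (y): aluminium plate towards the carton (96 mm wide), then an 83 mm gap with the release, then the push post at the rear; plate top 122 mm above the bench. Slides with about 3 N. Release up: it opens at most one tooth (15 mm), but can close.
- release (a joint): How far the ratchet release is pressed, m: 0 = up (locked; it may rest up to 0.006 down when its dog stands under a tooth), 0.012 = fully down (hard stop). Above about 0.006 the dog is clear of the teeth and the jaw can slide back. A spring lifts it when let go: 3 N at the top, 6 N fully down, so it must be kept pressed while the jaw moves.
- release_top (a point): Centre of the top face of the release: a flat, ribbed, level black cap 64 (x) by 68 mm (y), 90 mm above the bench when up, 78 mm when fully down. It rides on the sliding jaw, midway between jaw plate and push post (each stands 32 mm above it), and is pressed straight down.
- post_face (a point): On the aluminium push post at the jaw's rear (68 mm wide in x, 12 mm thick, top 122 mm above the bench): middle of its face towards the release (looking to the jig's -y), 107 mm above the bench, 40 mm to the jig's +y of the release's centre. Pushing here to the jig's +y opens the jaw.
- carton: Loose cardboard carton, 120 (x) by 100 (y) by 65 mm high, 0.45 kg, resting on the bar and two wooden rails 50 mm above the bench, between the fixed jaw and the sliding jaw. Origin: centre of its underside. To be left in place.
- tape_roll: Loose roll of tape lying flat, 100 mm across, 48 mm high; origin at the centre of its underside. Bystander.
- mug: Loose white mug, 80 mm across, 90 mm high; origin at the centre of its underside. Bystander.
- bottle: Loose white bottle, 60 mm across, 135 mm high; origin at the centre of its underside. Bystander.
- jar: Loose glass jar with steel lid, 68 mm across, 85 mm high, beyond the end block; origin at the centre of its underside. Bystander.
- wrench: Loose wrench, 150 mm long, lying on the board beside the bar. Bystander.
- small_box: Loose small box 40 by 70 by 30 mm high on the board beside the bar; origin at the centre of its underside. Bystander.
There are look-alikes about, which are no part of the job. Of the things shaped like the carton, the cardboard one is meant.

How it is judged:
On the way, in this order (a step that is already met when the one before it is completed fails the run):
1. the ratchet release is pressed down by the fingers, the jaw still forward (value of joint release above 0.008 m and contact force between the fingers and release above 1 N and value of joint jaw below 0.15 m), for 0.1 s.
2. the jaw has been pushed back against the end block (value of joint jaw above 0.18 m), for 0.1 s.
At the end, for the whole second after the job is handed in: The sliding jaw is at rest within 10 mm of the end block, the release is let go (less than 7 mm down), the carton is upright within 20 mm of where it stood, and every other loose thing is within 30 mm of where it was (value of joint jaw above 0.18 m and velocity of joint jaw between -0.005 and 0.005 m/s and value of joint release below 0.007 m and distance of carton from where it was at the start of the episode below 0.02 m and angle between carton's own z axis and vertical below 0.1 rad and distance of each of tape_roll, mug, bottle, jar, wrench, small_box from where it was at the start of the episode below 0.03 m); the robot touches nothing.
It fails at once if the carton is shifted more than 20 mm, tipped or picked up (distance of carton from where it was at the start of the episode above 0.02 m or angle between carton's own z axis and vertical above 0.2 rad).
It fails at once if another loose thing is moved more than 30 mm or picked up (distance of any of tape_roll, mug, bottle, jar, wrench, small_box from where it was at the start of the episode above 0.03 m).
It also fails if it takes over 38 s, if anything falls off the work surface, if the arm or the gripper's body presses on something with over 40 N, if the wrist force passes 120 N, or if a joint passes its speed limit or range.

### The arm

A 6-joint arm with a two-finger parallel gripper is mounted at the origin on the work surface. World frame = base frame: x ahead of the robot, y to its left, z up, the work surface at z = 0. Lengths are in m, angles in rad, forces in N, time in s.
With the tool pointing down it reaches from about 0.15 to 0.775 m from the base axis. Payload 6.1 kg.
Tool frame: the origin (TCP) lies midway between the tips of the shut fingers; the grasp point (between the pads) lies 19 mm behind it; y points along the fingers, z is the direction in which the jaws open and shut, and the axes are right-handed (so a half turn about y gives the same grasp; the last joint's range is limited). The gripper opens to 85 mm and grips with 20 to 120 N. Pads are 22 mm wide; open, the fingers measure 114 mm over their backs; the gripper's body (76 mm by 85 mm) begins 54 mm behind the grasp point. The pads swing forward as they close: fully open they stand 13 mm farther back than shut.
Start: joints at [-1.28, 0.126, -0.04, 1.405, 0, 1.571], TCP at [0.151, -0.503, 0.231] pointing down, gripper open.
Joint ranges: [-2.72, 2.72], [-0.95, 1.95], [-1.27, 1.35], [-1.78, 2.02], [-1.46, 1.47], [-3.14, 3.14]. Speed limits (rad/s): [2.39, 2.39, 3.01, 3.14, 3.14, 3.14].

### API

Orientations are given as a unit quaternion [x, y, z, w].
In Python, from rig import r gives the robot as it stands. The module is installed in compiled form; this text tells all that it offers.
- The arm moves only by the tool carry_out, never from a script. Its argument "increments" is a list that holds one entry, the list of rows, each a list of 6 numbers: the shift along the tool's x, y, z in m, then the turn, a rotation vector about the tool's x, y, z in degrees. In form: [[[x, y, z, ax, ay, az], ...]]. A call has 1 to 20 rows; each row shifts and turns the commanded pose from where the row before left it, along the tool's axes as they then stand; what a row does not reach is not made up. A row lasts 1/10 s, in which the tool goes at most 50 mm and 8.59 degrees, less where a joint would pass 70% of its speed; a pose out of reach is approached as far as the arm can. A call with a gripper value outside its range is refused whole. "fingers" is the opening, from 0 (shut) to 1 (fully open), set as the call begins (left out, the last holds). The fingers move at their own pace and stop on an object; "grip_force" is the grip in N (left out, the last holds). Time passes only in rows, so rows that do not move let the fingers close. It gives the time, the measured TCP pose, the force and the opening at its end, in the units of the state.
- r.state(): the state, without advancing time (a new reading comes with each control period).
- r.capture(name): name is "side" or "top"; returns the picture (420x560x3 uint8, red, green, blue); there is no depth.
- r.camera_model(name): a dict with "intrinsics" (3x3 intrinsics, pixels), "cam_to_world" (4x4, takes a point from camera to world coordinates). Camera axes: x right, y down, z forward; pixel columns grow to the right and rows downward; lengths in m; the calibration is good to about 2 mm. A picture is of the moment at which its call begins. camera_model takes no time and is no camera call.
- r.finish_job(): hands the job in, once; it reports no verdict.
The state is a dict: "time": time; "q": joint angles; "qd": joint speeds; "effort": joint torques, N m; "eef_pos": TCP position; "eef_rot": TCP orientation; "contact_force": force on the tool from outside, world axes, zero at the start; "moment": the same for the moment, N m; "finger_gap": opening from 0.0 (shut) to 1.0 (fully open).
Only numpy, scipy, OpenCV 4.12 (cv2) and the standard library are available. Lean on these libraries where they do the work, as an engineer would, in place of code of your own. Each camera call takes 0.05 s, during which the arm holds its last target.

## Working session

There is one attempt and no reset: what is moved stays moved. The work goes in short steps, Python scripts to look and compute and a tool call to move; the robot and the scene stay as the last step left them, time stands still between calls to the robot, and variables do not carry over. Pictures are saved under pics/ and viewed, and the job is handed in when it is done.

Besides the shell and the picture viewer there is one more tool, called after "Call:" as name(argument=value, ...), one argument or row to a line, values as JSON. carry_out: Moves the arm, as the interface text tells. Its arguments: {"type":"object","properties":{"increments":{"type":"array"},"fingers":{"type":"number"},"grip_force":{"type":"number"}},"required":["increments"]}

```bash
mkdir -p pics
python3 - <<'E'
from rig import r
import cv2,numpy as np
np.set_printoptions(precision=4,suppress=True)
for n in("side","top"):
    cv2.imwrite(f"pics/{n}0.png",r.capture(n)[:,:,::-1]); m=r.camera_model(n); print(n,np.array(m["intrinsics"]),np.array(m["cam_to_world"]))
print(r.state())
E
```

```text
side [[411.3752   0.     283.3214]
 [  0.     411.3752 213.2824]
 [  0.       0.       1.    ]] [[ 0.9975 -0.0395  0.0581  0.5133]
 [-0.0687 -0.7232  0.6873 -0.6478]
 [ 0.0149 -0.6896 -0.7241  0.8042]
 [ 0.      0.      0.      1.    ]]
top [[442.4301   0.     278.832 ]
 [  0.     442.4301 210.5509]
 [  0.       0.       1.    ]] [[-0.0269 -0.9914  0.1277  0.437 ]
 [-0.9996  0.0262 -0.0077  0.0251]
 [ 0.0043 -0.1278 -0.9918  1.1777]
 [ 0.      0.      0.      1.    ]]
{'time': 0.1, 'q': array([-1.28  ,  0.1264, -0.0405,  1.4054, -0.    ,  1.5708]), 'qd': array([-0.0013, -0.0012,  0.0036, -0.0013, -0.    , -0.0009]), 'effort': array([  0.0005, -43.6902,  35.3607,   0.0136,   0.0002,   0.    ]), 'eef_pos': array([ 0.1504, -0.5026,  0.2306]), 'eef_rot': array([-0.1025,  0.7002, -0.6991,  0.1024]), 'contact_force': array([ 0.3592, -0.0204,  0.0043]), 'moment': array([ 0.0442, -0.0087, -0.0118]), 'finger_gap': 0.9957115152007868}
```

View pics/side0.png

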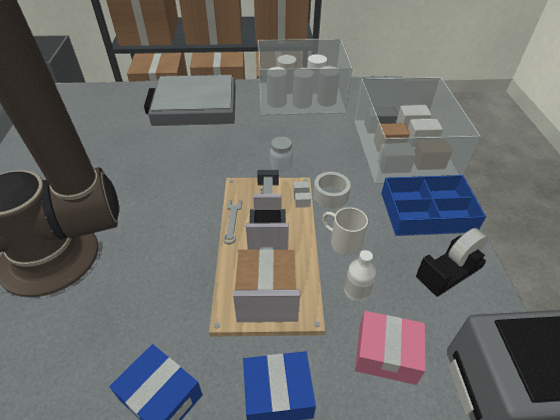

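View pics/top0.png

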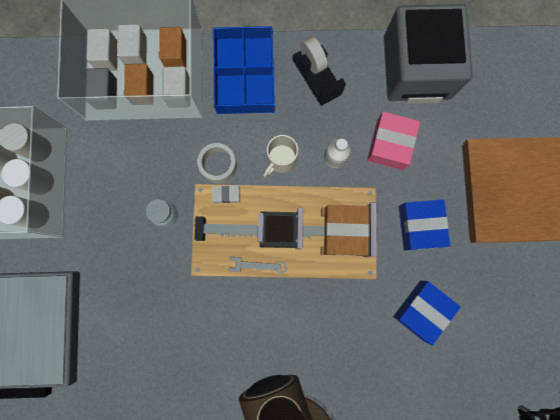

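The side and top views show the jig with its long side along world y. In the top view the release is near (281,229), the end block near (200,229) and the carton near (348,229). I'll zoom in to measure.

Run:
```python
import cv2
a=cv2.imread("pics/top0.png")[175:290,180:390]; cv2.imwrite("pics/topz.png",cv2.resize(a,None,fx=3.8,fy=3.8,interpolation=cv2.INTER_CUBIC))
a=cv2.imread("pics/side0.png")[160:340,190:350]; cv2.imwrite("pics/sidez.png",cv2.resize(a,None,fx=3.3,fy=3.3,interpolation=cv2.INTER_CUBIC))
```

```text
(no output)
```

View pics/topz.png

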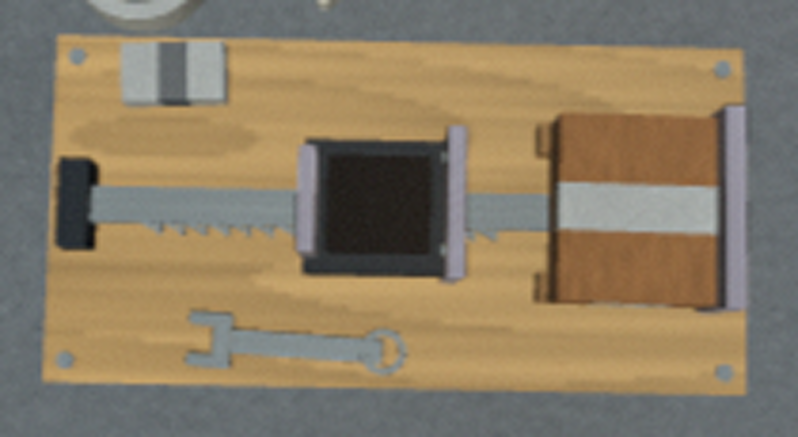

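View pics/sidez.png

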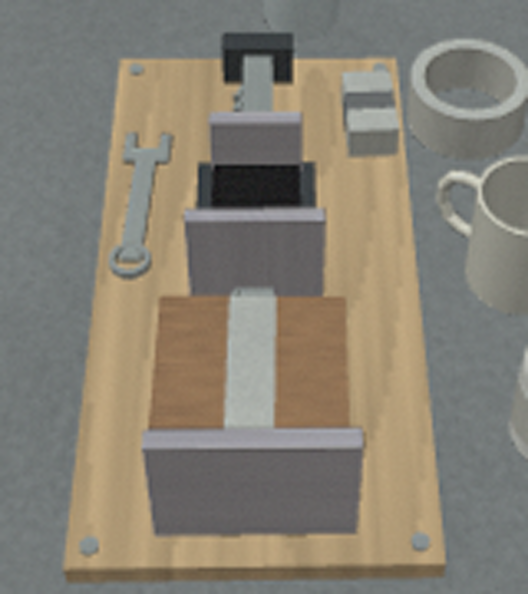

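```bash
cat > h.py <<'E'
from rig import r
import numpy as np
np.set_printoptions(precision=4,suppress=True)
def ray(n,u,v,z):
    m=r.camera_model(n);K=np.array(m["intrinsics"]);T=np.array(m["cam_to_world"])
    d=T[:3,:3]@np.linalg.solve(K,[u,v,1]);return T[:3,3]+d*(z-T[2,3])/d[2]
def topz(u,v,z): return ray("top",180+(u-1.4)/3.8,175+(v-1.4)/3.8,z)
def sidez(u,v,z): return ray("side",190+(u-1.15)/3.3,160+(v-1.15)/3.3,z)
E
python3 - <<'E'
from h import *
from scipy.spatial.transform import Rotation as R
c=[topz(*p,.018) for p in[(57,36),(743,49),(746,394),(43,381)]]
for p in c:print("corner",p)
cen=np.mean(c,0);d=(c[0]-c[1]+c[3]-c[2]);print("cen",cen,"len",np.linalg.norm(d)/2,"dir",d/np.linalg.norm(d))
d/=np.linalg.norm(d);n=np.array([d[1],-d[0],0])
def J(p):return (p-cen)@n,(p-cen)@d
print("yaw",np.arctan2(-d[0],d[1]))
cap=[topz(*p,.09) for p in[(327,152),(435,155),(431,256),(325,254)]]
print("cap",np.mean(cap,0),[J(p) for p in cap],J(np.mean(cap,0)))
print("side cap",[J(sidez(*p,.09)) for p in[(215,167),(300,167)]])
print("plate top front edge side",[(J(sidez(*p,.122)),sidez(*p,.122)) for p in[(187,222),(325,221)]])
print("post top front edge side",[J(sidez(*p,.122)) for p in[(211,123),(301,123)]])
print("plate top top",[J(topz(*p,.122)) for p in[(449,127),(467,127),(461,280),(443,279)]])
print("post top top",[J(topz(*p,.122)) for p in[(301,145),(319,145),(313,256),(297,255)]])
print("end block inner top",[J(topz(*p,.058)) for p in[(98,158),(96,248)]])
s=r.state();print(R.from_quat(s["eef_rot"]).as_matrix())
E
```

```text
corner [0.6632 0.2382 0.018 ]
corner [ 0.6414 -0.242   0.018 ]
corner [ 0.4025 -0.231   0.018 ]
corner [0.4242 0.2484 0.018 ]
cen [0.5328 0.0034 0.018 ] len 0.4802646893785096 dir [0.0453 0.999  0.    ]
yaw -0.0453426060693287
cap [0.5328 0.0162 0.09  ] [(np.float64(0.032792716944501366), np.float64(0.04761774394365485)), (np.float64(0.03215610548190688), np.float64(-0.022766549040151404)), (np.float64(-0.03362951462325538), np.float64(-0.021100805127202818)), (np.float64(-0.033616389458142465), np.float64(0.04743558520127461))] (np.float64(-0.0005742704137474158), np.float64(0.012796493744393811))
side cap [(np.float64(-0.03193720401004), np.float64(0.03904147874999638)), (np.float64(0.030166348518331484), np.float64(0.03848115285848327))]
plate top front edge side [((np.float64(-0.04758382098121944), np.float64(-0.043097218019614636)), array([ 0.4833, -0.0375,  0.122 ])), ((np.float64(0.04515047066293689), np.float64(-0.04313662349171432)), array([ 0.576 , -0.0417,  0.122 ]))]
post top front edge side [(np.float64(-0.034005580992086296), np.float64(0.05220322322805707)), (np.float6
[... 180 characters left out ...]
.float64(-0.04161566653327837)), (np.float64(-0.050152014762953), np.float64(-0.03897528048754966)), (np.float64(-0.04973704213566443), np.float64(-0.02769211210087473))]
post top top [(np.float64(0.033131083915858325), np.float64(0.06326873653031996)), (np.float64(0.03334672089635207), np.float64(0.05188564855242098)), (np.float64(-0.036865303189952806), np.float64(0.054047423014523366)), (np.float64(-0.03642592708509653), np.float64(0.06409556922210578))]
end block inner top [(np.float64(0.029651985472950754), np.float64(0.20178649587713793)), (np.float64(-0.03061589001167036), np.float64(0.200728843089382))]
[[-0.958  -0.0004  0.2867]
 [-0.2867  0.0014 -0.958 ]
 [ 0.     -1.     -0.0015]]
```

Run:
```python
from h import *
from scipy.spatial.transform import Rotation as R
s=r.state();M0=R.from_quat(s["eef_rot"]);p0=s["eef_pos"]
d=np.array([.0453,.999,0]);n=np.array([.999,-.0453,0])
Mt=R.from_matrix(np.c_[-d,[0,0,-1],n])
rv=(M0.inv()*Mt).as_rotvec(degrees=True);print(rv)
for N in(20,):
    ay=round(rv[1]/N,2)
    A=sum((M0*R.from_rotvec([0,ay*k,0],degrees=True)).as_matrix() for k in range(N))
    t=np.array([.5342,.0334,.20]);x=np.linalg.solve(A,t-p0);print(ay,x)
    x=np.round(x,4);print(p0+A@x)
```

```text
[  0.0747 -70.7415  -0.0521]
-3.54 [-0.0351  0.0016 -0.0025]
[0.5349 0.0338 0.1992]
```

Call:
carry_out(
  increments=[
    [[-0.0351,0.0016,-0.0025,0,-3.54,0],[-0.0351,0.0016,-0.0025,0,-3.54,0],[-0.0351,0.0016,-0.0025,0,-3.54,0],[-0.0351,0.0016,-0.0025,0,-3.54,0],[-0.0351,0.0016,-0.0025,0,-3.54,0],[-0.0351,0.0016,-0.0025,0,-3.54,0],[-0.0351,0.0016,-0.0025,0,-3.54,0],[-0.0351,0.0016,-0.0025,0,-3.54,0],[-0.0351,0.0016,-0.0025,0,-3.54,0],[-0.0351,0.0016,-0.0025,0,-3.54,0],[-0.0351,0.0016,-0.0025,0,-3.54,0],[-0.0351,0.0016,-0.0025,0,-3.54,0],[-0.0351,0.0016,-0.0025,0,-3.54,0],[-0.0351,0.0016,-0.0025,0,-3.54,0],[-0.0351,0.0016,-0.0025,0,-3.54,0],[-0.0351,0.0016,-0.0025,0,-3.54,0],[-0.0351,0.0016,-0.0025,0,-3.54,0],[-0.0351,0.0016,-0.0025,0,-3.54,0],[-0.0351,0.0016,-0.0025,0,-3.54,0],[-0.0351,0.0016,-0.0025,0,-3.54,0]],
  ],
  fingers=0,
  grip_force=40,
)

```text
time: 2.1
eef_pos: [0.5349, 0.0349, 0.1987]
eef_rot: [-0.49, 0.511, -0.51, 0.489]
contact_force: [0.2, -0.6, 0.1]
finger_gap: 0.0
```

Call:
carry_out(
  increments=[
    [[0,0.02,0,0,0,0],[0,0.02,0,0,0,0],[0,0.01,0,0,0,0],[0,0,0,0,0,0],[0,0,0,0,0,0]],
  ],
)

```text
time: 2.6
eef_pos: [0.5351, 0.0332, 0.1497]
eef_rot: [-0.489, 0.511, -0.511, 0.489]
contact_force: [0.8, -0.1, 0.1]
finger_gap: 0.0
```

Run:
```python
from h import *
import cv2
from scipy.spatial.transform import Rotation as R
s=r.state();print(s,R.from_quat(s["eef_rot"]).as_matrix())
o=[r.capture("side")[110:340,150:390],r.capture("top")[130:330,180:400]]
cv2.imwrite("pics/a.png",np.hstack([cv2.resize(i,(400,400),interpolation=cv2.INTER_CUBIC)[:,:,::-1] for i in o]))
p=s["eef_pos"];print("jig y",(p-np.array([.5328,.0034,0]))[:2]@[.0453,.999],"jig x",(p-np.array([.5328,.0034,0]))[:2]@[.999,-.0453])
```

```text
{'time': 2.6, 'q': array([ 0.0619,  0.1587, -0.1802,  1.2321,  0.    ,  1.6775]), 'qd': array([-0.0005, -0.0091,  0.0167, -0.0017, -0.0006,  0.0001]), 'effort': array([  0.1664, -44.3213,  33.9547,  -0.0267,   0.0057,  -0.    ]), 'eef_pos': array([0.5351, 0.0332, 0.1497]), 'eef_rot': array([-0.4887,  0.5111, -0.5111,  0.4887]), 'contact_force': array([ 0.7587, -0.0826,  0.0778]), 'moment': array([ 0.0318, -0.0364, -0.0409]), 'finger_gap': 0.00034363258510139075} [[-0.0448 -0.0001  0.999 ]
 [-0.999  -0.     -0.0448]
 [ 0.     -1.     -0.0001]]
jig y 0.029841862364596572 jig x 0.0009123917051289443
```

View pics/a.png

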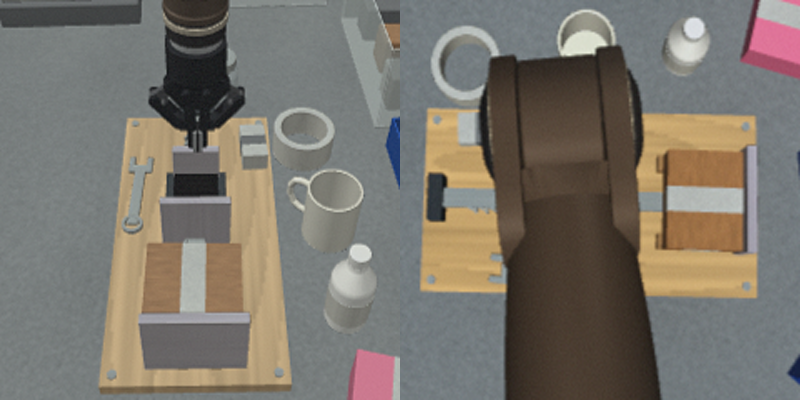

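The shut fingertips hang above the release at about (195,145) in the left half. They are centred on the post and nothing else is touched, so I'm descending and pressing.

Call:
carry_out(
  increments=[
    [[0,0.02,0,0,0,0],[0,0.02,0,0,0,0],[0,0.013,0,0,0,0],[0,0.004,0,0,0,0],[0,0.004,0,0,0,0],[0,0.004,0,0,0,0],[0,0.004,0,0,0,0],[0,0.002,0,0,0,0],[0,0,0,0,0,0],[0,0,0,0,0,0]],
  ],
)

```text
time: 3.7
eef_pos: [0.5357, 0.0334, 0.0791]
eef_rot: [0.488, -0.511, 0.511, -0.489]
contact_force: [-0.1, -0.2, 5.2]
finger_gap: 0.001
```

Call:
carry_out(
  increments=[
    [[-0.004,0.0005,0,0,0,0],[-0.004,0,0,0,0,0],[-0.004,0,0,0,0,0],[-0.004,0,0,0,0,0],[-0.005,0,0,0,0,0],[-0.005,0,0,0,0,0],[-0.005,0,0,0,0,0],[-0.005,0,0,0,0,0],[-0.005,0,0,0,0,0]],
  ],
)

```text
time: 4.6
eef_pos: [0.5375, 0.0738, 0.0786]
eef_rot: [0.489, -0.51, 0.512, -0.489]
contact_force: [0.0, -3.6, 4.9]
finger_gap: -0.0
```

Run:
```python
from h import *
import cv2
s=r.state();print(s["time"],s["eef_pos"],s["contact_force"])
o=[r.capture("side")[110:340,150:390],r.capture("top")[130:330,180:400]]
cv2.imwrite("pics/b.png",np.hstack([cv2.resize(i,(400,400),interpolation=cv2.INTER_CUBIC)[:,:,::-1] for i in o]))
```

```text
4.6 [0.5375 0.0738 0.0786] [ 0.0117 -3.589   4.9313]
```

View pics/b.png

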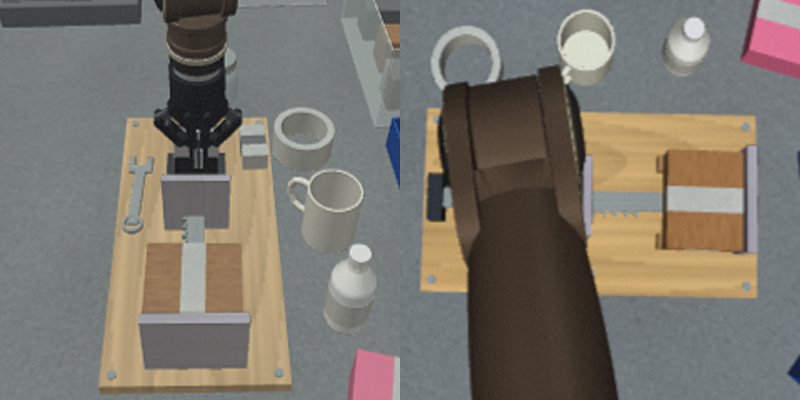

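The jaw is following the fingers: the force is 3.6 N along the bar and 4.9 N down, and the carton hasn't moved. I'll keep pushing.

Call:
carry_out(
  increments=[
    [[-0.006,0,0,0,0,0],[-0.008,0,0,0,0,0],[-0.008,0,0,0,0,0],[-0.008,0,0,0,0,0],[-0.008,0,0,0,0,0],[-0.008,0,0,0,0,0],[-0.008,0,0,0,0,0],[-0.008,0,0,0,0,0],[-0.008,0,0,0,0,0],[-0.008,0,0,0,0,0],[-0.008,0,0,0,0,0],[-0.006,0,0,0,0,0],[-0.004,0,0,0,0,0],[0,0,0,0,0,0]],
  ],
)

```text
time: 6.1
eef_pos: [0.542, 0.1706, 0.0787]
eef_rot: [0.488, -0.51, 0.511, -0.489]
contact_force: [1.0, -0.7, 4.7]
finger_gap: 0.003
```

Call:
carry_out(
  increments=[
    [[-0.002,0,0,0,0,0],[-0.002,0,0,0,0,0],[-0.002,0,0,0,0,0],[-0.002,0,0,0,0,0]],
  ],
)

```text
time: 6.5
eef_pos: [0.5422, 0.1776, 0.0787]
eef_rot: [0.489, -0.51, 0.512, -0.489]
contact_force: [0.2, -4.3, 5.5]
finger_gap: 0.003
```

Call:
carry_out(
  increments=[
    [[-0.002,0,0,0,0,0],[-0.002,0,0,0,0,0],[0,0,0,0,0,0]],
  ],
)

```text
time: 6.8
eef_pos: [0.5422, 0.1817, 0.0786]
eef_rot: [0.489, -0.51, 0.512, -0.489]
contact_force: [-0.4, -2.8, 5.8]
finger_gap: 0.0
```

Call:
carry_out(
  increments=[
    [[-0.0015,0,0,0,0,0],[-0.0015,0,0,0,0,0],[0,0,0,0,0,0]],
  ],
)

```text
time: 7.1
eef_pos: [0.5423, 0.1836, 0.0785]
eef_rot: [0.489, -0.51, 0.513, -0.488]
contact_force: [-0.9, -6.8, 5.9]
finger_gap: -0.002
```

Call:
carry_out(
  increments=[
    [[-0.002,0,0,0,0,0],[0,0,0,0,0,0]],
  ],
)

```text
time: 7.3
eef_pos: [0.5423, 0.1837, 0.0785]
eef_rot: [0.49, -0.509, 0.514, -0.487]
contact_force: [0.0, -15.6, 8.3]
finger_gap: 0.0
```

Run:
```python
from h import *
import cv2
s=r.state();print(s["time"],s["eef_pos"],s["contact_force"])
o=[r.capture("side")[110:340,150:390],r.capture("top")[130:330,180:400]]
cv2.imwrite("pics/c.png",np.hstack([cv2.resize(i,(400,400),interpolation=cv2.INTER_CUBIC)[:,:,::-1] for i in o]))
```

```text
7.3 [0.5423 0.1837 0.0785] [  0.0469 -15.5737   8.2624]
```

View pics/c.png

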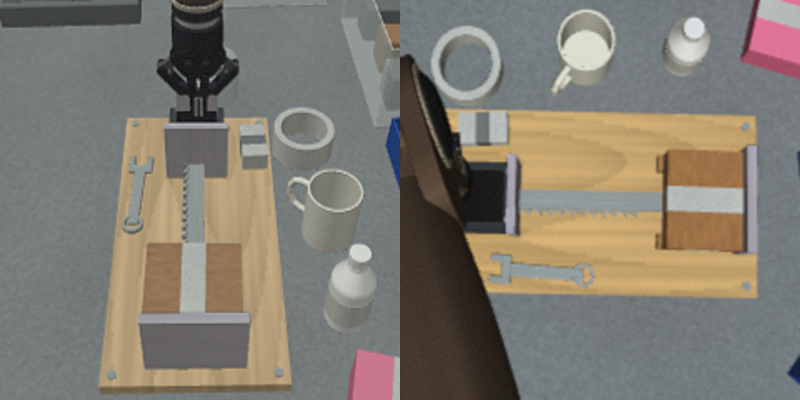

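The jaw is on the hard stop: it stopped advancing and the force rose to 15.6 N. I'll take off the push and lift straight up.

Call:
carry_out(
  increments=[
    [[0.002,0,0,0,0,0],[0.0005,-0.004,0,0,0,0],[0,-0.005,0,0,0,0],[0,-0.006,0,0,0,0],[0.002,-0.01,0,0,0,0],[0.004,-0.02,0,0,0,0],[0,-0.03,0,0,0,0],[0,-0.04,0,0,0,0],[0,-0.04,0,0,0,0],[0,0,0,0,0,0],[0,0,0,0,0,0]],
  ],
)

```text
time: 8.5
eef_pos: [0.5418, 0.1793, 0.234]
eef_rot: [0.488, -0.511, 0.511, -0.49]
contact_force: [-0.4, 0.3, -0.5]
finger_gap: 0.001
```

Call:
carry_out(
  increments=[
    [[0,0,-0.03,0,0,0],[0,0,-0.04,0,0,0],[0,0,-0.04,0,0,0],[0,0,-0.03,0,0,0],[0,0,0,0,0,0],[0,0,0,0,0,0],[0,0,0,0,0,0]],
  ],
)

```text
time: 9.2
eef_pos: [0.4021, 0.1851, 0.2321]
eef_rot: [-0.489, 0.511, -0.511, 0.488]
contact_force: [0.9, -0.1, -0.2]
finger_gap: -0.0
```

Run:
```python
from h import *
import cv2
s=r.state();print(s["time"],s["eef_pos"],s["contact_force"],abs(s["qd"]).max())
S=r.capture("side");T=r.capture("top");cv2.imwrite("pics/sd.png",S[:,:,::-1]);cv2.imwrite("pics/td.png",T[:,:,::-1])
o=[S[110:340,150:390],T[130:330,180:400]]
cv2.imwrite("pics/d.png",np.hstack([cv2.resize(i,(400,400),interpolation=cv2.INTER_CUBIC)[:,:,::-1] for i in o]))
```

```text
9.2 [0.4021 0.1851 0.2321] [ 0.9189 -0.0826 -0.1781] 0.012126031775510977
```

View pics/d.png

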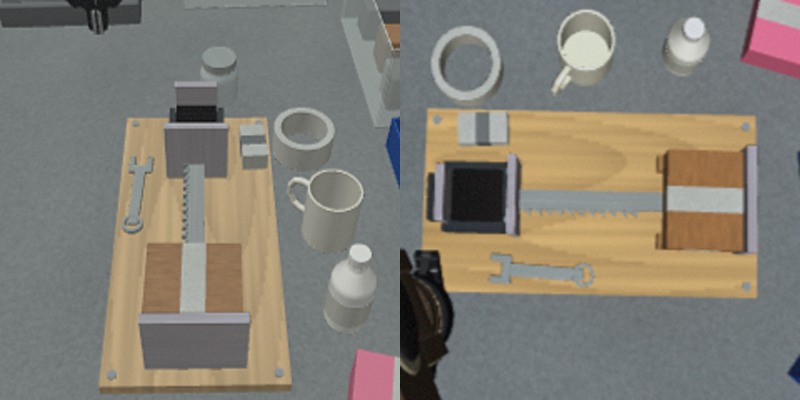

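The jaw sits against the end block, with its post at (440,197) in the right half. The carton and the other things look unmoved, and the arm is clear. I'll check this with numbers before handing in.

Run:
```python
from h import *
import cv2
a=cv2.imread("pics/topz.png");T=cv2.imread("pics/td.png");O=cv2.imread("pics/top0.png")
cv2.imwrite("pics/tdz.png",cv2.resize(T[175:290,180:390],None,fx=3.8,fy=3.8,interpolation=cv2.INTER_CUBIC))
g=lambda i:np.float32(cv2.cvtColor(i,cv2.COLOR_BGR2GRAY))
for n,(x,y,w,h) in dict(carton=(318,198,62,64),tape=(192,138,50,48),mug=(260,132,45,45),bottle=(322,134,34,36),jar=(143,196,36,34),wrench=(224,252,66,24),box=(205,182,38,22)).items():
    print(n,cv2.phaseCorrelate(g(O[y:y+h,x:x+w]),g(T[y:y+h,x:x+w])))
```

```text
carton ((-0.09940597561142539, 0.040173870736442296), 0.9679530314169824)
tape ((-0.06599996055485491, 0.13182182080861082), 0.9462564396858215)
mug ((0.48056489376614664, 0.46893326042770767), 0.964209124011758)
bottle ((-0.022249742404117256, 0.045736039093473124), 0.9827870483751651)
jar ((0.026477746368048116, 0.05670319281475855), 0.9325572388407625)
wrench ((0.03639858322699041, -0.08380733954869157), 0.9488069856608355)
box ((0.012580933047871667, -0.04090299912639317), 0.9644671170661847)
```

View pics/tdz.png

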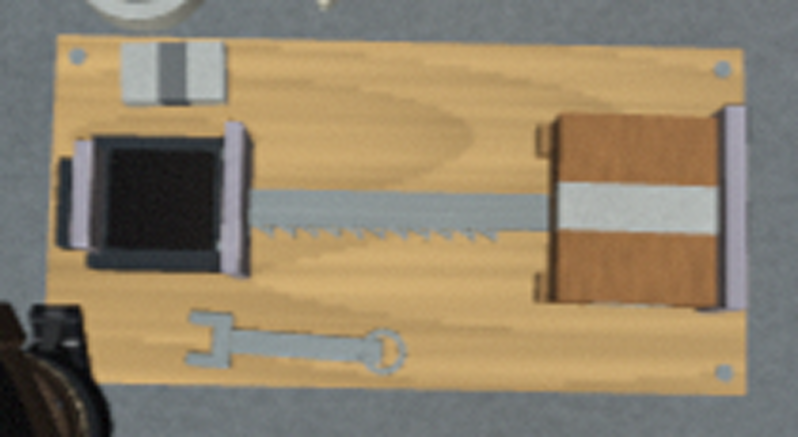

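Run:
```python
from h import *
c=np.array([.5328,.0034]);d=np.array([.0453,.999])
for p in[(76,140),(70,248),(95,140),(250,123),(244,275)]:print((topz(*p,.122)[:2]-c)@d)
r.finish_job()
```

```text
0.2055973671667339
0.20654096235309577
0.19359082154745236
0.09590322146634207
0.09696580309439538
the job is handed in; nothing more can be done
```

The jig is open: the sliding jaw is against the end block, the release has been let go, and the arm is clear. I handed the job in at about 9.3 s of the 38 s allowed; the system gives no verdict.

**What I did:** with the fingers shut, I pressed the release about 11 mm down, with about 5 N on it. Keeping it pressed, I pushed the jaw back by its post until it stopped and the force along the bar rose to 15.6 N. Then I took off the push, lifted straight up and moved aside.

**Last checks:**
- **Jaw:** in the top picture it moved about 137 mm, which matches the travel I had measured to the end block. Its rear edge reads about 4 mm past the block face, about the same as the camera and pixel error.
- **Carton and bystanders:** the carton, tape roll, bottle, jar, wrench and small box shifted less than 0.2 pixel (under 0.5 mm). The mug read about 0.7 pixel (roughly 1.5 mm), although the arm was never planned to pass near it. All are well inside the limits.
- **Release:** I did not measure its final height. The fingers are off it and the contact force is back near zero.

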